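# Teapot under the hot-water nozzle

## Task

Get the teapot ready to be filled: lift it off the lazy Susan, stand it on the worktop in front of the hot-water dispenser, and slide it in until the middle of the steel strainer in its mouth sits under the tip of the nozzle. Keep the pot upright and on the worktop while it goes in under the dispenser; do not carry it in through the air. Leave the other things standing where they are (the jars may turn with the lazy Susan).

Things in the scene. Friction and masses are not known exactly. Their poses are not given: they have to be found in the camera images.
- teapot: Open cream teapot, 0.42 kg, rigid. Origin: centre of its underside; z up. Belly 110 mm across (at 40 mm height), base 80 mm, mouth 72 mm, 88 mm tall. Straight level dark wooden side handle along -x: 20 mm wide, 22 mm high, from 60 to 170 mm from the pot's axis, centre line 56 mm above the underside. Short spout along +y, reaching 88 mm from the axis, 84 mm high.
- strainer (a point): Centre of the round bright steel strainer set in the pot's mouth (56 mm wide at the top, under a steel flange 75 mm wide), on the pot's axis, 88 mm above its underside.
- handle (a point): Grip point on the teapot's handle: 118 mm from the pot's axis along the pot's -x, 56 mm above its underside.
- dispenser: Fixed black hot-water dispenser, 310 mm tall, 150 mm wide, clear tank behind, drip tray taken out: pots stand on the worktop. Origin: on the worktop right under the nozzle; z up; its front looks along -x. The tower and its foot begin 75 mm behind the nozzle (+x). The head overhangs from 33 mm in front of the nozzle back to the tower, its underside 190 mm up.
- nozzle (a point): Tip of the dispenser's steel nozzle (12 mm wide at the tip, 22 mm above), pointing down, 150 mm above the worktop.
- susan_foot: Lazy Susan on which the teapot and two jars stand. Origin: centre of its fixed foot on the worktop. The light wooden platform, 260 mm across, turns freely about this centre; its top is 34 mm above the worktop.
- honey_jar: Amber honey jar with a brass cap on the lazy Susan, 52 mm wide, 75 mm tall; origin: centre of its underside.
- sugar_jar: Blue sugar jar with a white cap on the lazy Susan, 58 mm wide, 85 mm tall; origin: centre of its underside.
- mug_a: White mug on the worktop, 80 mm wide, 92 mm tall, handle along +y; origin: centre of its underside.
- mug_b: Green mug on the worktop, 80 mm wide, 92 mm tall, handle along +y; origin: centre of its underside.
- pot_lid: The teapot's cream lid lying on the worktop, 74 mm wide, 33 mm tall; origin: centre of its underside.
- tea_caddy: Red round tea caddy on the worktop, 76 mm wide, 116 mm tall; origin: centre of its underside.
- drip_tray: The dispenser's black drip tray with a steel grille, lying on the worktop, 115 x 145 x 22 mm; origin: centre of its underside.
- spoon: Steel teaspoon with a short wooden handle lying on the worktop, 140 mm long, under 20 mm high.
Mind the look-alikes: they are no part of the job. Of the things that look like the honey_jar, the middle-sized one is meant.

How it is judged:
By the outcome, as a careful person would: the job done as asked, in the order asked, and still so for the second after the job is handed in, with the robot touching nothing.
It also fails if it takes over 48 s, if anything falls off the work surface, if the arm or the gripper's body presses on something with over 40 N, if the wrist force passes 120 N, or if a joint passes its speed limit or range.

## Robot

A 7-joint arm with a two-finger parallel gripper is mounted at the origin on the work surface. World frame = base frame: x ahead of the robot, y to its left, z up, the work surface at z = 0. Lengths are in m, angles in rad, forces in N, time in s.
With the tool pointing down it reaches from about 0.4 to 0.9 m from the base axis. Payload 5.5 kg.
Tool frame: the origin (TCP) lies midway between the tips of the shut fingers; the grasp point (between the pads) lies 19 mm behind it (manip.grip_depth is the distance from the TCP to the grasp point, in m); z points along the fingers, x is the direction in which the jaws open and shut, and the axes are right-handed (so a half turn about z gives the same grasp; the last joint's range is limited). The gripper opens to 92 mm and grips with 3 to 60 N. Pads are 19 mm wide; open, the fingers measure 130 mm over their backs; the gripper's body (75 mm by 190 mm) begins 47 mm behind the grasp point.
Start: joints at [1.51, 0.501, -0.427, 1.55, 0.221, 1.138, -0.21], TCP at [0.207, -0.616, 0.227] pointing down, gripper open.
Joint ranges: [-2.88, 2.88], [-0.31, 2.03], [-1.54, 1.56], [0.2, 2.42], [-1.41, 4.55], [0.19, 2.02], [-2.57, 2.57]. Speed limits (rad/s): [2.57, 2.57, 3.14, 3.14, 3.14, 3.14, 3.14].

## Interface

Orientations are given as a unit quaternion [x, y, z, w].
In Python, from bench import manip, effector, viewer gives the robot as it stands. Calls block until the motion is done:
- manip.move_pose(position, orientation): joint-space move of the TCP to a pose.
- manip.servo_line(position, ori=None, vel=0.15): straight line of the TCP; ori=None keeps the orientation; vel is the mean speed in m/s.
- manip.movej(angles): joint-space move.
- effector.open_jaws() and effector.close(f_grip=None): open the fingers fully, or close them until they stop; f_grip is the grip in N (None keeps the last).
- manip.sleep(seconds).
- manip.solve_ik(position, orientation): joint angles nearest the present ones, or None.
- viewer.get_image(name): name is "side" or "top"; returns the picture (384x512x3 uint8, red, green, blue); there is no depth.
- viewer.get_calibration(name): a dict with "vfov" (degrees; the focal length in pixels is half the picture's height over the tangent of half this angle, whatever the lens; pixels are square), "cx", "cy" (the principal point, pixels), "eye" and "attitude" of the camera in the world. Camera axes: x right, y down, z forward; pixel columns grow to the right and rows downward; lengths in m; the calibration is good to about 2 mm. A picture is of the moment at which its call begins. get_calibration takes no time and is no camera call.
A pose or a line that the arm cannot do raises manip.PlanningError and nothing moves.
- manip.hand_in(): hands the job in, once; it reports no verdict.
Readings, each from a call of its own:
- manip.current_clock(): time.
- manip.current_q(): joint angles.
- manip.current_joint_velocities(): joint speeds.
- manip.current_tau(): joint torques, N m.
- manip.current_tool_pos(): TCP position.
- manip.current_tcp_rot(): TCP orientation.
- manip.current_force(): force on the tool from outside, world axes, zero at the start.
- manip.current_wrist_torque(): the same for the moment, N m.
- manip.current_finger_gap(): finger opening in m.
Only numpy, scipy, OpenCV 4.12 (cv2) and the standard library are available. Lean on these libraries where they do the work, as an engineer would, in place of code of your own. Each camera call takes 0.05 s, during which the arm holds its last target. There are 200 camera calls.

## Working session

There is one attempt and no reset: what is moved stays moved. The work goes in short steps, each a Python script; the robot and the scene stay as the last script left them, time stands still between calls to the robot, and variables do not carry over. Pictures are saved under pics/ and viewed, about 8 in all and at most 12, crops included, and the job is handed in when it is done.

```bash
ls; mkdir -p pics
python3 - <<'E'
from bench import manip, effector, viewer
import cv2
for n in("side","top"):
    im=viewer.get_image(n); cv2.imwrite(f"pics/{n}0.png",im[:,:,::-1]); print(viewer.get_calibration(n))
print(manip.current_clock(),manip.current_tcp_rot(),manip.grip_depth)
E
```

```text
pics
{'vfov': 49.057720724870194, 'cx': 260.55902817797494, 'cy': 186.694303682383, 'eye': array([ 0.32957441, -0.67338271,  0.97506117]), 'attitude': array([ 0.91944182, -0.13540832,  0.05940104, -0.36436636])}
{'vfov': 53.84178143539578, 'cx': 253.1871953856769, 'cy': 193.75556451615284, 'eye': array([0.51093777, 0.10067007, 1.03276324]), 'attitude': array([ 0.71485378, -0.69901434,  0.00648253, -0.01791644])}
0.1 [ 8.11857303e-01 -5.83855230e-01 -7.10225626e-04 -5.34640787e-04] 0.0188
```

View pics/side0.png

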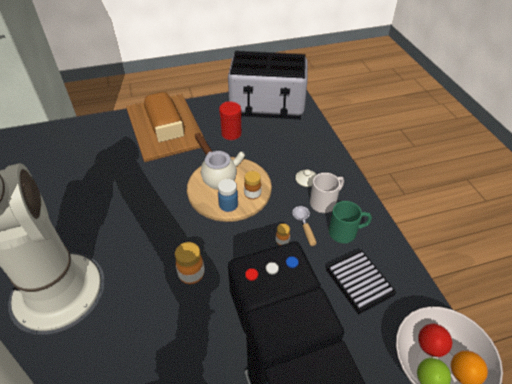

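View pics/top0.png

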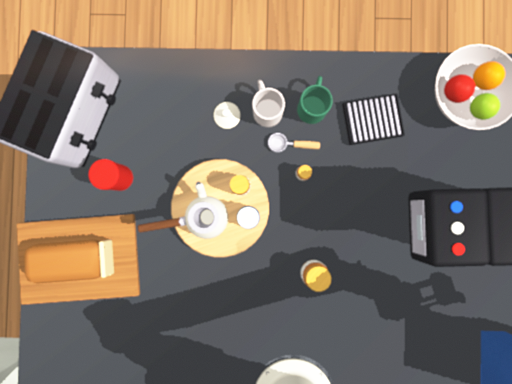

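The top view (u right = −y, v down = −x) shows the teapot at about (207,217) on the Susan, with its handle pointing left to (137,230). The dispenser's front is at u≈411–427, v≈190–265. The honey-coloured jars are at (239,184) on the Susan, (304,172) small and (316,277) large. Only the one on the Susan fits the description, and none of them is to be touched.

```bash
cat > h.py <<'E'
import numpy as np, cv2
from scipy.spatial.transform import Rotation as R
from bench import manip, effector, viewer
def ray(n,uv):
    c=viewer.get_calibration(n); f=192/np.tan(np.radians(c["vfov"]/2))
    d=R.from_quat(c["attitude"]).apply([(uv[0]-c["cx"])/f,(uv[1]-c["cy"])/f,1]); return c["eye"],d
def onz(n,uv,z):
    e,d=ray(n,uv); return e+d*(z-e[2])/d[2]
def proj(n,p):
    c=viewer.get_calibration(n); f=192/np.tan(np.radians(c["vfov"]/2))
    q=R.from_quat(c["attitude"]).inv().apply(np.array(p)-c["eye"]); return np.round(q[:2]/q[2]*f+[c["cx"],c["cy"]],1)
E
python3 - <<'E'
from h import *
np.set_printoptions(precision=4,suppress=True)
t=cv2.imread("pics/top0.png");s=cv2.imread("pics/side0.png")
for n,im,bx in(("top",t,(160,150,280,265)),("side",s,(180,150,280,225))):
    h=cv2.cvtColor(im,cv2.COLOR_BGR2HSV)
    m=cv2.inRange(h,(10,40,110),(28,170,255)); k=np.zeros_like(m);k[bx[1]:bx[3],bx[0]:bx[2]]=m[bx[1]:bx[3],bx[0]:bx[2]]
    c=max(cv2.findContours(k,cv2.RETR_EXTERNAL,2)[0],key=cv2.contourArea); hu=cv2.convexHull(c)
    P=np.array([onz(n,p[0],.034)[:2] for p in hu]); (cx,cy),r=cv2.minEnclosingCircle(P.astype(np.float32)); print(n,"susan",cx,cy,r)
def crop(im,b,w,h): return cv2.resize(im[b[1]:b[3],b[0]:b[2]],(w,h),interpolation=cv2.INTER_CUBIC)
M=np.vstack([np.hstack([crop(t,(130,175,230,250),400,300),crop(t,(400,180,500,255+15),400,300*1)]),
 np.hstack([crop(s,(180,125,280,200),400,300),crop(s,(220,230,320,305),400,300)])])
cv2.imwrite("pics/m1.png",M)
E
```

```text
top susan 0.4999221861362457 0.22123438119888306 0.1494022011756897
side susan 0.5070829391479492 0.1996767371892929 0.13529092073440552
```

View pics/m1.png

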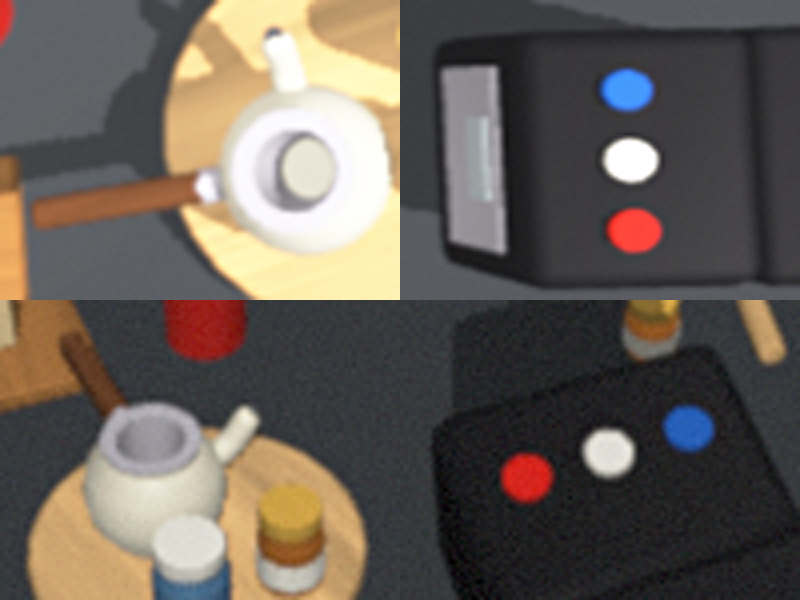

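Flange centre (mouth): top ≈(202,216.5), side ≈(217.5,160). Handle: tip ≈(139.5,228), root ≈(178.7,222). Head front lower edge: (409.3,193.5)–(411.3,256.6). The buttons are visible in both views, so I triangulate them along with the flange.

```bash
cat >> h.py <<'E'
def tri(a,b):
    (e1,d1),(e2,d2)=ray("top",a),ray("side",b)
    t=np.linalg.lstsq(np.c_[d1,-d2],e2-e1,rcond=None)[0]; p,q=e1+d1*t[0],e2+d2*t[1]; return (p+q)/2,np.linalg.norm(p-q)
E
python3 - <<'E'
from h import *
np.set_printoptions(precision=4,suppress=True)
t=cv2.imread("pics/top0.png");s=cv2.imread("pics/side0.png")
ht,hs=[cv2.cvtColor(i,cv2.COLOR_BGR2HSV) for i in(t,s)]
def cen(h,lo,hi,b):
    m=np.zeros(h.shape[:2],np.uint8); m[b[1]:b[3],b[0]:b[2]]=cv2.inRange(h,lo,hi)[b[1]:b[3],b[0]:b[2]]
    M=cv2.moments(m,True); return M["m10"]/M["m00"],M["m01"]/M["m00"]
bt=(440,195,475,260);bs=(235,250,305,285)
B={}
for n,lo,hi in(("blue",(100,110,80),(130,255,255)),("white",(0,0,150),(179,50,255)),("red",(0,120,100),(8,255,255))):
    a,b=cen(ht,lo,hi,bt),cen(hs,lo,hi,bs); B[n]=tri(a,b); print(n,np.round(a,1),np.round(b,1),*B[n], onz("top",a,.31))
d=B["blue"][0]-B["red"][0]; print("width dir",d,np.degrees(np.arctan2(-d[1],d[0])))
print("flange",*tri((202.2,216.5),(217.5,160)), onz("top",(202.2,216.5),.122), onz("side",(217.5,160),.122))
for z,L in((.19,[(409.3,193.5),(411.3,256.6)]),(.31,[(433,190),(434.5,265)])):
    print("front",z,[onz("top",p,z) for p in L])
a,b=onz("top",(139.5,228.2),.09),onz("top",(178.7,222),.09);print("handle",a,b,np.degrees(np.arctan2(*(a-b)[1::-1])), "tip side ray",onz("side",(197.5,136.5),.09))
# obstacles: base points
for n,p in(("bighoney top",(318,279)),("smallhoney top",(304.5,171))): print(n,onz("top",p,.1),onz("top",p,.04))
for n,p in(("bighoney base side",(191,277)),("smallhoney base",(283.5,242))): print(n,onz("side",p,0))
E
```

```text
blue [456.3 206.6] [291.7 261.6] [ 0.52   -0.2739  0.3077] 1.258170247698079e-05 [ 0.52   -0.2727  0.31  ]
white [457.2 227.7] [271.8 267.7] [ 0.48   -0.2758  0.3077] 0.0002238944928765973 [ 0.48   -0.2746  0.31  ]
red [457.9 248.7] [251.3 274. ] [ 0.4403 -0.2775  0.3072] 2.001420124680782e-05 [ 0.4406 -0.2761  0.31  ]
width dir [0.0797 0.0036 0.0005] -2.614723536994707
flange [0.4841 0.2382 0.1174] 0.0008390960101966178 [0.4846 0.2374 0.122 ] [0.4829 0.2334 0.122 ]
front 0.19 [array([ 0.5481, -0.2313,  0.19  ]), array([ 0.4091, -0.2368,  0.19  ])]
front 0.31 [array([ 0.5505, -0.2287,  0.31  ]), array([ 0.4089, -0.2324,  0.31  ])]
handle [0.4509 0.3984 0.09  ] [0.4687 0.3006 0.09  ] 100.28568533187152 tip side ray [0.4515 0.3947 0.09  ]
bighoney top [ 0.3382 -0.0469  0.1   ] [ 0.327  -0.0564  0.04  ]
smallhoney top [ 0.602  -0.0093  0.1   ] [ 0.6078 -0.0163  0.04  ]
bighoney base side [ 0.3359 -0.0587  0.    ]
smallhoney base [ 0.6077 -0.0214  0.    ]
```

The two views agree to within 1 mm. Dispenser axis ≈ −y (tilted 2.6°), nozzle ≈ (0.480, −0.266). Next I refine the pot's pose from masks and move the arm up and out of its corner.

```bash
cat >> h.py <<'E'
def ori(phi): return R.from_euler("z",phi,degrees=True)*R.from_quat([1,0,0,0])
def q(phi): return ori(phi).as_quat()
E
python3 - <<'E'
from h import *
np.set_printoptions(precision=4,suppress=True)
t=cv2.imread("pics/top0.png"); h=cv2.cvtColor(t,cv2.COLOR_BGR2HSV)
m=np.zeros(h.shape[:2],np.uint8); sl=np.s_[210:236,137:183]
m[sl]=cv2.inRange(h,(0,90,30),(16,255,140))[sl]
c=max(cv2.findContours(m,cv2.RETR_EXTERNAL,2)[0],key=cv2.contourArea)
vx,vy,x0,y0=cv2.fitLine(c,cv2.DIST_L2,0,.01,.01).ravel(); print("handle px",x0,y0,vx,vy,cv2.boundingRect(c))
a,b=[onz("top",(x0+k*vx,y0+k*vy),.09) for k in(-18,18)]
if a[1]<b[1]: a,b=b,a
u=(a-b)/np.linalg.norm(a-b); az=np.degrees(np.arctan2(u[1],u[0]))
w=np.zeros_like(m); sl=np.s_[185:242,184:232]; w[sl]=cv2.inRange(h,(0,0,140),(179,45,255))[sl]
c=max(cv2.findContours(w,cv2.RETR_EXTERNAL,2)[0],key=cv2.contourArea)
# belly circle from lower/right outline (spout is at top, handle left)
P=np.array([onz("top",p[0],.074)[:2] for p in c if p[0][1]>205 and p[0][0]>186]); 
A=np.c_[2*P,np.ones(len(P))]; s=np.linalg.lstsq(A,(P**2).sum(1),rcond=None)[0]; print("belly",s[:2],np.sqrt(s[2]+s[0]**2+s[1]**2))
print("az",az,"line",b,"x of handle line at y=.237:",b[0]+u[0]/u[1]*(.237-b[1]))
# dispenser front-edge grey profile
g=cv2.cvtColor(t,cv2.COLOR_BGR2GRAY); print(g[222:235].mean(0)[400:435].astype(int), g[222:235].mean(0)[480:500].astype(int))
p=manip.current_tool_pos()
manip.servo_line([p[0],p[1],.5],vel=.3)
manip.servo_line([.45,.33,.45],ori=q(az-90),vel=.35)
print(manip.current_q(),manip.current_clock(),manip.solve_ik([.463,.34,.071],q(az-90)),manip.solve_ik([.47,-.16,.037],q(2.6)))
for n in("top","side"): cv2.imwrite(f"pics/{n}1.png",viewer.get_image(n)[:,:,::-1])
E
```

```text
handle px 154.74286 222.74286 0.97547156 -0.22012563 (138, 218, 40, 14)
belly [0.4823 0.234 ] 0.052381240396322186
az 103.99960164164949 line [0.4763 0.3169 0.09  ] x of handle line at y=.237: 0.4962278853418413
[ 61  61  60  61  61  61  61  61  57  43  43  92 136 148 147 147 150 155
 158 160 175 187 170 164 160  96  35  26  30  31  32  34  38  43  48] [66 66 66 66 66 64 58 51 42 36 41 48 53 58 61 61 61 61 61 61]
[ 0.2466  0.4082 -1.289   1.4337  0.3913  1.5869 -0.7681] 6.9333 [-0.0178  0.7266 -0.8972  1.8471  0.7085  0.924  -1.0027] [ 0.9503  0.6556 -0.8436  2.0498  0.7225  0.7597 -0.3007]
```

Run:
```python
from h import *
np.set_printoptions(precision=4,suppress=True)
t=cv2.imread("pics/top0.png"); h=cv2.cvtColor(t,cv2.COLOR_BGR2HSV)
m=np.zeros(h.shape[:2],np.uint8); sl=np.s_[210:236,137:176]
m[sl]=cv2.inRange(h,(0,90,30),(16,255,140))[sl]
ys,xs=np.nonzero(m); U=[(x,ys[xs==x].mean(),(xs==x).sum()) for x in range(142,176,4)]; print(np.array(U))
L=np.array([onz("top",(a,b),.09) for a,b,_ in U]); k=np.polyfit(L[:,1],L[:,0],1); print(k,np.degrees(np.arctan2(1,k[0])),np.polyval(k,.2355))
for v in(228,):
  print("front",[onz("top",(408.8,v),z) for z in(.19,.2)],"seam",onz("top",(489,v),.307))
t=cv2.imread("pics/top1.png");s=cv2.imread("pics/side1.png")
cv2.imwrite("pics/m2.png",np.hstack([cv2.resize(t[160:290,100:260],(400,325)),cv2.resize(s[90:220,120:280],(400,325))]))
```

```text
[[142.     226.6667   3.    ]
 [146.     224.       1.    ]
 [150.     226.5      2.    ]
 [154.     225.5      2.    ]
 [158.     222.       1.    ]
 [162.     224.5      2.    ]
 [166.     222.6667   3.    ]
 [170.     222.       3.    ]
 [174.     222.5      2.    ]]
[-0.1534  0.5164] 98.7188786797597 0.4802941212105507
front [array([ 0.4718, -0.2308,  0.19  ]), array([ 0.4723, -0.2269,  0.2   ])] seam [ 0.4808 -0.3359  0.307 ]
```

View pics/m2.png

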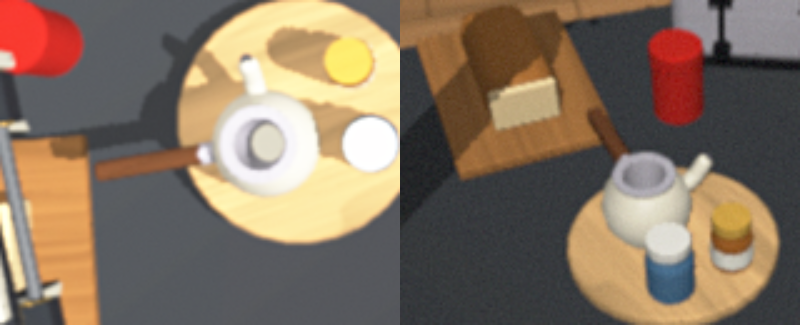

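The view (m2: left top, right side) shows nothing has been disturbed. Handle tip is at top px (140,228) and root at (178,222), so its azimuth is ≈100°. The pot axis is ≈(0.482,0.2355), so I go for the grip 105 mm from the axis.

Run:
```python
from h import *
np.set_printoptions(precision=4,suppress=True)
g=[.4638,.339]
manip.servo_line(g+[.2],ori=q(10),vel=.25)
manip.servo_line(g+[.071],vel=.1); print(manip.current_force())
effector.close(f_grip=55); print(manip.current_finger_gap(),manip.current_tool_pos(),manip.current_force())
manip.servo_line(g+[.085],vel=.05); print(manip.current_finger_gap(),manip.current_force(),manip.current_wrist_torque(),manip.current_clock())
for n in("top","side"): cv2.imwrite(f"pics/{n}2.png",viewer.get_image(n)[:,:,::-1])
t=cv2.imread("pics/top2.png");s=cv2.imread("pics/side2.png")
cv2.imwrite("pics/m3.png",np.hstack([cv2.resize(t[160:290,100:260],(400,325)),cv2.resize(s[90:220,140:300],(400,325))]))
```

```text
[-0.876   0.487   0.1448]
0.020000771950996386 [0.4638 0.339  0.071 ] [ 0.9384 -0.1184 -1.5649]
0.01949898696537204 [ 0.2277  0.1788 -3.3956] [ 0.259  -0.0966  0.0271] 11.175
```

View pics/m3.png

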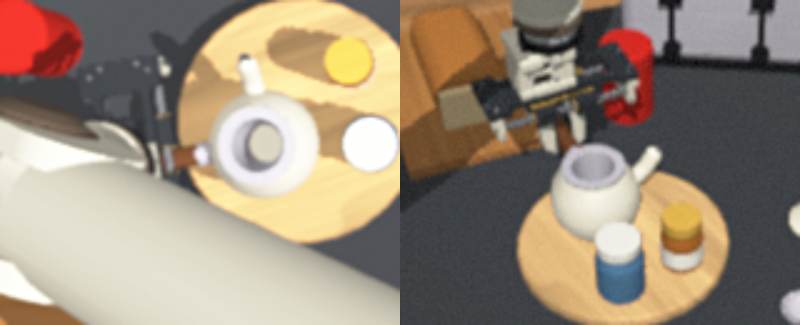

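The handle is gripped (gap 20 mm) and nothing else is disturbed. Weight −3.4 N of 4.1 N, so the pot may still be touching. I lift it fully and check tilt with the flange's height.

Run:
```python
from h import *
g=[.4638,.339]
manip.servo_line(g+[.205],vel=.12); print(manip.current_finger_gap(),manip.current_force(),manip.current_wrist_torque(),manip.current_clock())
for n in("top","side"): cv2.imwrite(f"pics/{n}3.png",viewer.get_image(n)[:,:,::-1])
t=cv2.imread("pics/top3.png");s=cv2.imread("pics/side3.png")
print(proj("top",[.482,.2355,.256]),proj("side",[.482,.2355,.256]))
cv2.imwrite("pics/m4.png",np.hstack([cv2.resize(t[150:280,120:280],(400,325)),cv2.resize(s[50:180,140:300],(400,325))]))
```

```text
0.01961387997030329 [-0.0909126  -1.06660862 -2.9199887 ] [ 0.20880133 -0.03274474  0.0046058 ] 12.425
[193.3 219.5] [213.9 123.6]
```

View pics/m4.png

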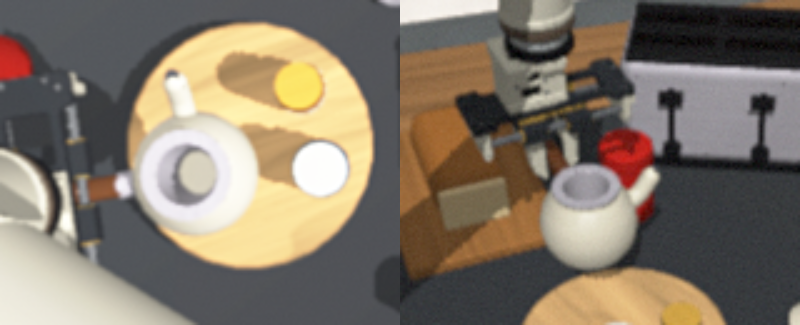

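Flange centre is at top (194.4,218.8) and side (214.4,125.2), against a predicted (193.3,219.5) and (213.9,123.6). The pot is level to about 1–2° and held well. Next I carry it over the jars, stand it in front of the dispenser, and check the force.

```bash
cat >> h.py <<'E'
N=np.array([.4798,-.263]); o=np.array([-.045,.999])
def T(d,z): return list(N+o*d)+[z]
E
python3 - <<'E'
from h import *
manip.servo_line(T(.245,.205),ori=q(2.6),vel=.15)
manip.servo_line(T(.245,.06),vel=.12); print(manip.current_force())
for z in(.046,.042,.039,.0375):
    manip.servo_line(T(.245,z),vel=.03); print(z,manip.current_force(),manip.current_wrist_torque())
print(manip.current_finger_gap(),manip.current_clock())
for n in("top","side"): cv2.imwrite(f"pics/{n}4.png",viewer.get_image(n)[:,:,::-1])
t=cv2.imread("pics/top4.png");s=cv2.imread("pics/side4.png")
P=list(N+o*.14)+[.088]; print(proj("top",P),proj("side",P))
cv2.imwrite("pics/m5.png",np.hstack([cv2.resize(t[160:290,260:420],(400,325)),cv2.resize(s[130:260,180:340],(400,325))]))
E
```

```text
[ 0.38836447  0.17681963 -1.38998126]
0.046 [-0.95298648 -0.56860701 -3.81550264] [ 0.24188378 -0.08501294 -0.04298864]
0.042 [-0.49316598  0.66005935 -3.19637978] [ 0.28850385 -0.08924412  0.00625885]
0.039 [ 0.59337918 -0.65771322 -3.07740067] [ 0.26327344 -0.07775039 -0.05505843]
0.0375 [ 0.24889371 -0.45697171 -3.61352982] [ 0.16974473 -0.12877081 -0.00139211]
0.019673901385540298 17.8167
[348.9 224. ] [247.3 266. ]
```

View pics/m5.png

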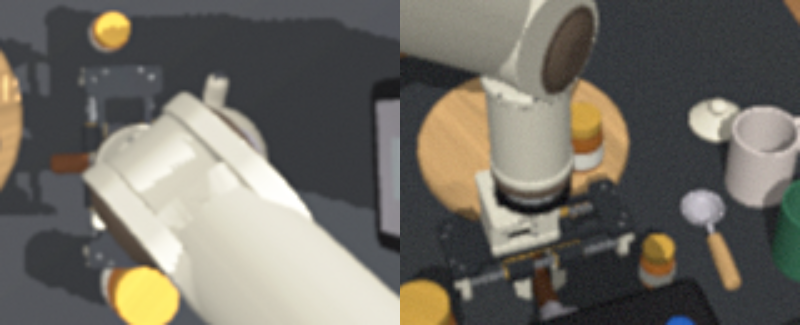

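The gripper now hides the pot, and the wrist torque dropping at z=0.0375 says it has just touched down. I'll let it settle flat by opening, regrip, slide in, then release, back off and measure.

Run:
```python
from h import *
for z in(.0365,.0358):
    manip.servo_line(T(.245,z),vel=.03); print(z,manip.current_force(),manip.current_wrist_torque())
effector.open_jaws(); print("open",manip.current_force())
manip.servo_line(T(.245,.037),vel=.05)
effector.close(f_grip=30); print(manip.current_finger_gap(),manip.current_force())
manip.servo_line(T(.175,.037),vel=.07); print(manip.current_force())
manip.servo_line(T(.105,.037),vel=.06); print(manip.current_force(),manip.current_wrist_torque())
effector.open_jaws()
manip.servo_line(T(.12,.25),vel=.2)
manip.servo_line([.35,.1,.42],vel=.3); print(manip.current_clock())
for n in("top","side"): cv2.imwrite(f"pics/{n}5.png",viewer.get_image(n)[:,:,::-1])
t=cv2.imread("pics/top5.png");s=cv2.imread("pics/side5.png")
P=list(N)+[.088]; H=list(N+o*.17)+[.056]; S=list(N+np.array([.999,.045])*.088)+[.084]
for p in(P,H,S): print(proj("top",p),proj("side",p))
cv2.imwrite("pics/m6.png",np.hstack([cv2.resize(t[160:290,300:460],(800,650))[:600]]))
```

```text
0.0365 [-0.33892058  0.25402596  2.31484585] [ 0.1145494   0.04122106 -0.01432375]
0.0358 [-2.23154481  1.45643191  7.18649286] [ 0.01084176  0.36999857 -0.07393369]
open [-0.59545887  0.22608438  0.56568802]
0.019503384303838706 [ 0.1600771   0.33233043 -0.43672078]
[ 0.47231351 -1.78060435  0.04341438]
[0.07324404 0.95067403 0.54726446] [-0.05407356 -0.16746061 -0.07610268]
29.5167
[405.6 222.8] [266.9 316.4]
[334.3 223.7] [243.8 263.4]
[403.7 187.4] [302.8 305.4]
```

View pics/m6.png

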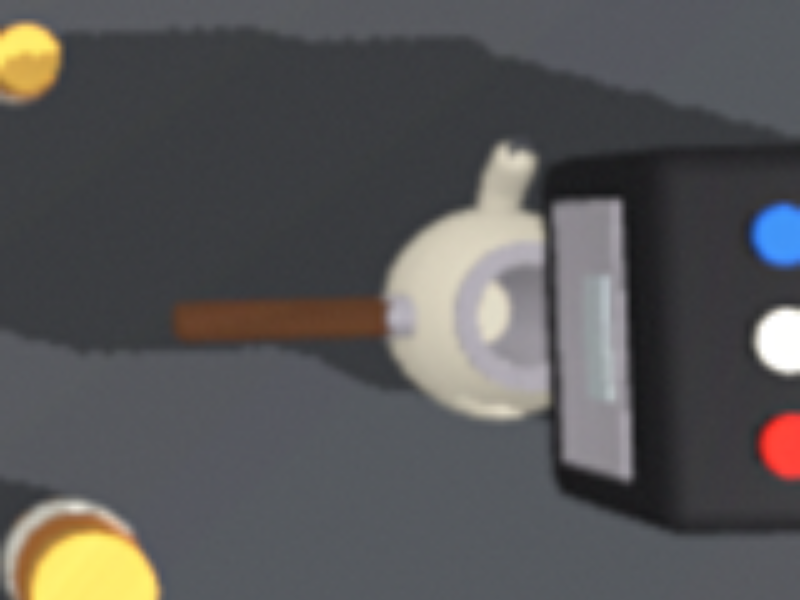

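Handle tip is at (334.8,224) against a predicted (334.3,223.7), spout tip at (403,189) against (403.7,187.4), and flange left edge at 391.2 against ≈390.6. So the pot is within about 1–2 mm of the nozzle estimate, upright and released. One last look at the rest of the scene.

Run:
```python
import cv2,numpy as np
t=cv2.imread("pics/top5.png");s=cv2.imread("pics/side5.png")
cv2.imwrite("pics/m7.png",np.hstack([cv2.resize(t,(400,300)),cv2.resize(s,(400,300))]))
```

```text
(no output)
```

View pics/m7.png

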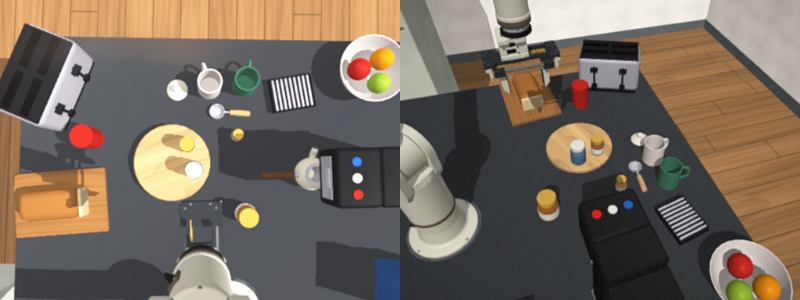

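Everything else stands where it was: jars on the Susan, the loose jars, mugs, lid, spoon and tray. The gripper is clear of everything, so I hand in.

```bash
python3 -c "
from bench import manip
print(manip.hand_in(),manip.current_clock())"
```

```text
the job is handed in; nothing more can be done
the job is handed in; nothing more can be done
```

The teapot is standing on the worktop under the dispenser with its strainer below the nozzle, and the job is handed in at about 30 s of the 48 s allowed. I lifted it off the lazy Susan by its handle, carried it over the jars and stood it in front of the dispenser. There I let it settle and regripped it, slid it in along the worktop about 140 mm, then released it and moved the arm clear.

- **Pot position:** in the last top view the handle tip, spout tip and strainer flange were within about 1–2 mm of where they should be for a nozzle at (0.480, −0.263). The side view could not confirm this, because the dispenser hides the pot from it.
- **Nozzle position:** the nozzle itself is never visible, so I worked it out from the head's front edge and the buttons. Using the seam on top of the dispenser instead puts it about 2–3 mm further out, at y ≈ −0.261 rather than −0.264.
- **Other things:** none of them looked moved or knocked over.
- **Forces:** wrist force readings stayed below 10 N.
- **A measurement that disagreed:** my first automatic fit of the handle's direction gave 104°, so I used about 100° from the enlarged views and a second fit. The grasp worked as planned.

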